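Stand the drained tube racks back on their feet

TASK

Two washed, empty test-tube racks were left to drain on the lab bench, one on its long side and the other on its end. Push each one over with your closed fingertips, lightly and without gripping or lifting it, so that it tips back onto its four feet with its holes facing up, about where it is now. Leave the bottle, the beaker and the jar standing where they are, and finish clear of everything.

Things in the scene. Friction and masses are not known exactly. Their poses are not given: they have to be found in the camera images.
- rack_long: White plastic rack standing on a long side: 60 mm thick (x -30..30), 160 mm long (y -80..80), 90 mm tall (z 0..90) at the start, 0.15-0.31 kg. Origin: centre of the face it stands on at the start. Its x axis points from its feet to its hole plate, level at the start, any heading; it must end up pointing up, so the rack must tip towards -x, over past about 30 degrees of lean.
- rack_long_center (a point): Middle of that rack's 160 x 90 x 60 mm outline: 45 mm above the bench at the start, 30 mm once on its feet. Rack: top plate with 2 x 4 holes of 30 mm (push on it high up, from the +x side, near its upper edge); facing away from it a solid base plate with four black rubber feet 5 mm high, inset 10 mm; end walls; open long sides with one bar.
- rack_end: White plastic rack standing on its end: 60 x 60 mm across (x, y -30..30), 150 mm tall (z 0..150) at the start, 0.12-0.24 kg. Origin: centre of the end it stands on at the start. Its x axis points from its feet to its hole plate, level at the start, any heading; it must end up pointing up, so the rack must tip towards -x, over past about 20 degrees of lean.
- rack_end_center (a point): Middle of that rack's 150 x 60 x 60 mm outline: 75 mm above the bench at the start, 30 mm once on its feet. Rack: top plate with 2 x 5 holes of 18 mm (push on it high up, from the +x side, near its upper edge); facing away from it a solid base plate with four black rubber feet 5 mm high, inset 10 mm; end walls; open long sides with one bar.
- reagent_bottle: Amber glass reagent bottle with a blue cap, 56 mm across, 120 mm tall, loose; a bystander. Origin: centre of its underside.
- beaker: Open clear glass beaker, 64 mm across, 80 mm tall, loose; a bystander. Origin: centre of its underside.
- specimen_jar: Small clear jar with a white lid, 52 mm across, 60 mm tall, loose; a bystander. Origin: centre of its underside.

How it is judged:
By the outcome, as a careful person would: the job done as asked, in the order asked, and still so for the second after the job is handed in, with the robot touching nothing.
It also fails if it takes over 51 s, if anything falls off the work surface, if the arm or the gripper's body presses on something with over 40 N, if the wrist force passes 120 N, or if a joint passes its speed limit or range.

ROBOT

A 6-joint arm with a two-finger parallel gripper is mounted at the origin on the work surface. World frame = base frame: x ahead of the robot, y to its left, z up, the work surface at z = 0. Lengths are in m, angles in rad, forces in N, time in s.
With the tool pointing down it reaches from about 0.375 to 0.9 m from the base axis. Payload 3.1 kg.
Tool frame: the origin (TCP) lies at the very end of the fingers, on their centre line; the grasp point (between the pads) lies 19 mm behind it; z points along the fingers, y is the line along which they close (so a half turn about z gives the same grasp; the last joint's range is limited). The gripper opens to 85 mm and grips with 20 to 120 N. Pads are 22 mm wide; open, the fingers measure 114 mm over their backs; the gripper's body (76 mm by 85 mm) begins 54 mm behind the grasp point. The pads swing forward as they close: fully open they stand 13 mm farther back than shut.
Start: joints at [-1.387, 0.527, 1.433, -0, 1.181, -0.178], TCP at [0.221, -0.585, 0.231] pointing down, gripper open.
Joint ranges: [-3.08, 3.08], [-0.75, 2.2], [0.22, 2.44], [-1.43, 4.57], [0, 2.65], [-2.85, 2.85]. Speed limits (rad/s): [2.79, 2.79, 3.14, 3.14, 3.14, 3.14].

INTERFACE

Orientations are given as a unit quaternion [x, y, z, w].
In Python, from station import telemetry, snapshot, ticket gives the robot as it stands.
- The arm moves only by the tool move_arm, never from a script. Its argument "commands" is text: rows parted by semicolons, each of 7 numbers parted by spaces: the shift along the tool's x, y, z in mm, then the turn, a rotation vector about the tool's x, y, z in degrees, then the opening, from -1 (shut) to 1 (fully open). A call has exactly 5 rows; each row is the pose to reach, as a shift and turn from the pose commanded when the call began, along the tool's axes at that moment; what a row does not reach only later rows make up. A row lasts 1/8 s, in which the tool goes at most 62.5 mm and 10.7 degrees, less where a joint would pass 70% of its speed; a pose out of reach is approached as far as the arm can. A call with a gripper value outside its range is refused whole. The fingers move at their own pace and stop on an object; "grip_force" is the grip in N (left out, the last holds). Time passes only in rows, so rows that repeat a pose let the fingers close, or fill a call up. It gives the time, the measured TCP pose, the force, the opening and the grip force at its end, in the units of the state.
- telemetry.sense(): the state, without advancing time (a new reading comes with each control period).
- snapshot(name): name is "scene" or "side" or "wrist"; returns a dict with "image" (420x560x3 uint8, red, green, blue), "fx", "fy", "cx", "cy" (pixels), "k1" (the pictures are not rectified: a ray, as slopes to the right and down, at radius r is drawn at 1 + k1 r^2 times it, then the intrinsics apply), "pose" (4x4, takes a point from camera to world coordinates). Camera axes: x right, y down, z forward; pixel columns grow to the right and rows downward; lengths in m; the calibration is good to about 2 mm. A picture is of the moment at which its call begins. There is no depth.
- ticket.sign_off(): hands the job in; it is judged then, once.
The state is a dict: "t": time; "q": joint angles; "qd": joint speeds; "tau": joint torques, N m; "tcp_pos": TCP position; "tool_rot": TCP orientation; "force": force on the tool from outside, world axes, zero at the start; "ft_torque": the same for the moment, N m; "finger_gap": opening from 0.0 (shut) to 1.0 (fully open); "gripper_force": force on a finger pad.
Only numpy, scipy, OpenCV 4.12 (cv2) and the standard library are available. Lean on these libraries where they do the work, as an engineer would, in place of code of your own. Each camera call takes 0.05 s, during which the arm holds its last target. There are 200 camera calls.

## Working session

There is one attempt and no reset: what is moved stays moved. The work goes in short steps, Python scripts to look and compute and a tool call to move; the robot and the scene stay as the last step left them, time stands still between calls to the robot, and variables do not carry over. Pictures are saved under pics/ and viewed, at most 10 in all, crops included, and the job is handed in when it is done.

Besides the shell and the picture viewer there is one more tool, called after "Request:" in YAML: its name, and indented under it one key for each argument. move_arm: Moves the arm, as the interface text tells. Its arguments: {"type":"object","properties":{"commands":{"type":"string"},"grip_force":{"type":"number"}},"required":["commands"]}

```bash
mkdir -p pics; cat > h.py <<'E'
import numpy as np, cv2
from station import telemetry, snapshot, ticket
from scipy.spatial.transform import Rotation as R
def take(n,f):
    s=snapshot(n); cv2.imwrite(f'pics/{f}.png',cv2.cvtColor(s['image'],cv2.COLOR_RGB2BGR)); np.save(f'pics/{f}.npy',s,allow_pickle=True); return s
def load(f): return np.load(f'pics/{f}.npy',allow_pickle=True).item()
def ray(s,u,v):
    d=np.array([(u-s['cx'])/s['fx'],(v-s['cy'])/s['fy']]); p=d.copy()
    for _ in range(20): p=d/(1+s['k1']*(p@p))
    P=np.array(s['pose']); return P[:3,3],P[:3,:3]@np.r_[p,1]
def onz(s,u,v,z):
    o,d=ray(s,u,v); return o+d*(z-o[2])/d[2]
def tri(s1,p1,s2,p2):
    o1,d1=ray(s1,*p1);o2,d2=ray(s2,*p2)
    t=np.linalg.lstsq(np.c_[d1,-d2],o2-o1,rcond=None)[0]
    a=o1+d1*t[0];b=o2+d2*t[1]; return (a+b)/2,np.linalg.norm(a-b)
def proj(s,X):
    P=np.array(s['pose']);c=P[:3,:3].T@(np.array(X)-P[:3,3]);p=c[:2]/c[2];p=p*(1+s['k1']*(p@p))
    return p*[s['fx'],s['fy']]+[s['cx'],s['cy']]
E
python3 - <<'E'
from h import *
a=take('scene','a');b=take('side','b')
for s in(a,b): print(np.round(s['pose'],3).tolist(),s['fx'],s['k1'])
t=telemetry.sense();print(t['t'],t['tcp_pos'],t['tool_rot'],t['force'])
E
```

```text
[[-0.879, 0.339, -0.335, 0.893], [0.477, 0.642, -0.6, 0.543], [0.011, -0.687, -0.726, 0.727], [0.0, 0.0, 0.0, 1.0]] 427.784493387957 -0.1359867365711642
[[-0.861, -0.281, 0.424, 0.204], [-0.509, 0.485, -0.711, 0.616], [-0.006, -0.828, -0.561, 0.586], [0.0, 0.0, 0.0, 1.0]] 440.7541764339835 -0.13285309820753854
0.1 [ 0.22111954 -0.58390318  0.23042644] [ 9.83683828e-01  1.79903270e-01 -3.83594369e-06 -9.69904740e-04] [-0.13031326 -0.03379776 -0.25874188]
```

View pics/a.png

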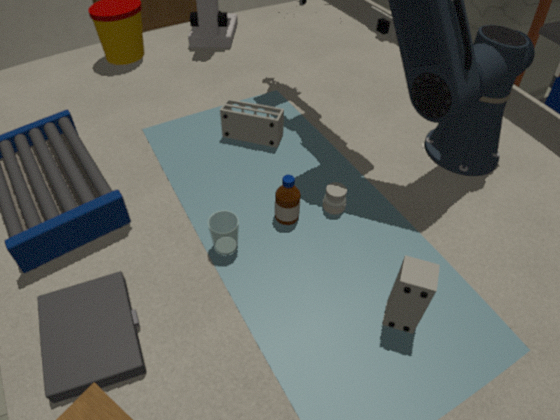

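View pics/b.png

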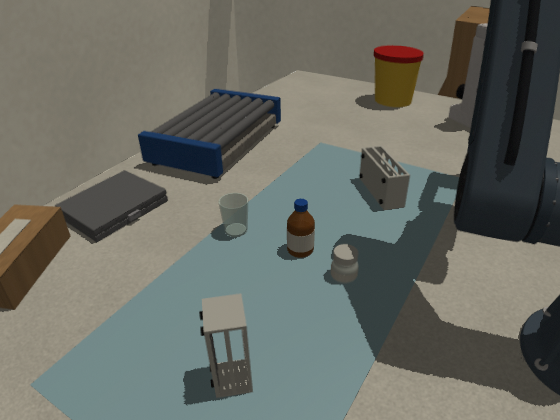

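The scene view shows the long rack at about (252,124) and the end rack at about (412,295), both with feet towards that camera. The bottle is at (288,200), the beaker at (224,234) and the jar at (335,200). The side view shows the same objects: long rack (383,178), end rack (227,345). Next I'll take enlarged crops for corners.

```bash
python3 - <<'E'
import cv2,numpy as np
a=cv2.imread('pics/a.png');b=cv2.imread('pics/b.png')
def c(i,x,y,w,h,k): return cv2.resize(i[y:y+h,x:x+w],(w*k,h*k),interpolation=cv2.INTER_CUBIC)
o=np.zeros((600,800,3),np.uint8)
for im,x0,y0 in((c(a,210,95,80,60,5),0,0),(c(b,350,140,80,75,4),400,0),(c(a,380,250,70,75+20,3),0,305),(c(b,190,290,70,100+10,2),400,305)):
    h,w=im.shape[:2];h=min(h,600-y0);o[y0:y0+h,x0:x0+w]=im[:h]
cv2.imwrite('pics/c.png',o)
E
```

```text
(no output)
```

View pics/c.png

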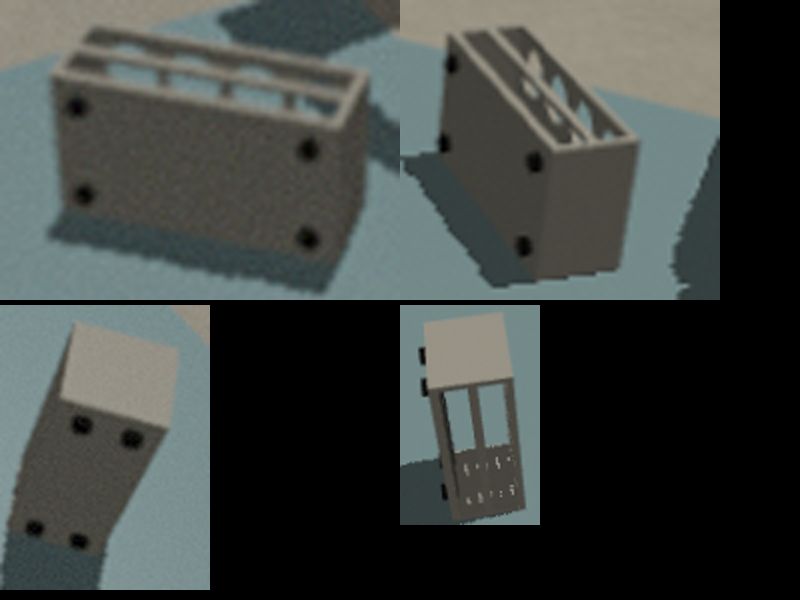

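The crops show both racks' top-face corners clearly. In the scene view the long rack's are (221,110), (278,121), (284,109), (229,101) and the end rack's are (405,256), (439,265), (436,291), (401,281). Triangulating them now.

```bash
python3 - <<'E'
from h import *
np.set_printoptions(precision=4,suppress=True)
a=load('a');b=load('b')
L=[(221,110),(278,120.6),(283.6,109),(229,101)]
Lb=[(362.5,148.7),(387.5,178),(409.2,175.5),(381,147)]
E=[(405,255.7),(439.3,265),(436,291),(400.7,281)]
Eb=[(202.5,299),(241.5,294),(246.5,326),(205,332)]
for n,A,B,z in(('L',L,Lb,.09),('E',E,Eb,.15)):
    print(n);
    for p in A: print('a',p,onz(a,*p,z))
    for p in B: print('b',p,onz(b,*p,z))
for n,A,B in(('bottlecap',(288,179),(301,202)),('bottlebase',(287,221),(300,252)),('beakerbase',(224,250),(235,232)),('jartop',(336,189),(345,251)),('jarbase',(335,212),(345,277))):
    print(n,*tri(a,A,b,B),onz(a,*A,0),onz(b,*B,0))
E
```

```text
L
a (221, 110) [ 0.5588 -0.3524  0.09  ]
a (278, 120.6) [ 0.4497 -0.2407  0.09  ]
a (283.6, 109) [ 0.4114 -0.2798  0.09  ]
a (229, 101) [ 0.5228 -0.3818  0.09  ]
b (362.5, 148.7) [ 0.5543 -0.3521  0.09  ]
b (387.5, 178) [ 0.4477 -0.2411  0.09  ]
b (409.2, 175.5) [ 0.408  -0.2779  0.09  ]
b (381, 147) [ 0.5168 -0.386   0.09  ]
E
a (405, 255.7) [0.4865 0.273  0.15  ]
a (439.3, 265) [0.4469 0.317  0.15  ]
a (436, 291) [0.4876 0.353  0.15  ]
a (400.7, 281) [0.5262 0.3095 0.15  ]
b (202.5, 299) [0.5232 0.3077 0.15  ]
b (241.5, 294) [0.4826 0.2722 0.15  ]
b (246.5, 326) [0.4436 0.3163 0.15  ]
b (205, 332) [0.4832 0.3518 0.15  ]
bottlecap [ 0.5492 -0.0174  0.1164] 0.0025302238728484847 [ 0.4846 -0.1222  0.    ] [ 0.6353 -0.177   0.    ]
bottlebase [ 0.5493 -0.0139 -0.0096] 0.007005578314549061 [ 0.5556 -0.0024  0.    ] [ 0.5443 -0.0086  0.    ]
beakerbase [ 0.7115 -0.0048 -0.0111] 0.005089368527750351 [0.7151 0.0065 0.    ] [0.7028 0.0033 0.    ]
jartop [0.4381 0.0097 0.0588] 0.0007568565898261519 [ 0.3984 -0.0367 -0.    ] [ 0.4642 -0.0585  0.    ]
jarbase [ 0.4345  0.0127 -0.009 ] 0.010941525030593955 [0.4435 0.0256 0.    ] [0.4311 0.0144 0.    ]
```

Request:
move_arm:
  commands: "40 -20 16 0 0 -5 -1; 80 -40 32 0 0 -10 -1; 120 -60 48 0 0 -15 -1; 160 -80 64 0 0 -20 -1; 210 -100 80 0 0 -23.5 -1"

```text
t: 0.72
tcp_pos: [0.3827, -0.4157, 0.1506]
tool_rot: [0.926, 0.377, -0.0, -0.0]
force: [-0.2, -0.2, -0.4]
finger_gap: 0.001
gripper_force: 0.0
```

```bash
cat >> h.py <<'E'
LF=np.array([.4646,-.3315]);LU=np.array([.715,.699]);EF=np.array([.465,.2945]);EU=np.array([.74,.672])
def rel(F,U,z,back):
    "tool-frame mm to the point `back` m behind face F at height z; and yaw"
    t=telemetry.sense();r=R.from_quat(t['tool_rot']);g=np.r_[F-np.asarray(U)*back,z]
    x=r.apply([1,0,0]);yaw=np.degrees(np.arctan2(*U[::-1])-np.arctan2(x[1],x[0]))
    d=np.r_[t['tcp_pos'][:2]-F,0];
    print('t',t['t'],'tcp',np.round(t['tcp_pos'],4),'force',np.round(t['force'],2),'gap',t['finger_gap'],'q',np.round(t['q'],2))
    print('tool shift',np.round(r.inv().apply(g-t['tcp_pos'])*1e3,1),'turn about tool z',round(-yaw,1),'along/across',np.round([d[:2]@U*1e3,(d[0]*-U[1]+d[1]*U[0])*1e3],1))
E
python3 -c "
from h import *
rel(LF,LU,.078,.04)"
```

```text
t 0.725 tcp [ 0.3827 -0.4157  0.1506] force [-0.24 -0.17 -0.38] gap 0.0005523081477556624 q [-1.02  0.55  1.66 -0.    0.93 -0.23]
tool shift [77.4 -3.  72.6] turn about tool z -0.1 along/across [-117.4   -2.9]
```

Request:
move_arm:
  commands: "15 -1 20 0 0 0 -1; 35 -3 40 0 0 0 -1; 55 -3 60 0 0 0 -1; 77 -3 72.5 0 0 0 -1; 77 -3 72.5 0 0 0 -1"

```text
t: 1.35
tcp_pos: [0.4353, -0.3589, 0.0775]
tool_rot: [0.926, 0.378, -0.0, -0.002]
force: [0.1, -0.7, 0.4]
finger_gap: -0.001
gripper_force: 0.0
```

```bash
python3 -c "
from h import *
rel(LF,LU,.078,.0)
take('scene','d')
i=cv2.imread('pics/d.png')[60:180,180:320];cv2.imwrite('pics/d2.png',cv2.resize(i,None,fx=4,fy=4))"
```

```text
t 1.35 tcp [ 0.4353 -0.3589  0.0775] force [ 0.09 -0.71  0.37] gap -0.0008621509650428135 q [-0.89  0.67  1.71  0.    0.77 -0.09]
tool shift [40.1  0.9 -0.5] turn about tool z 0.0 along/across [-40.1   0.9]
```

View pics/d2.png

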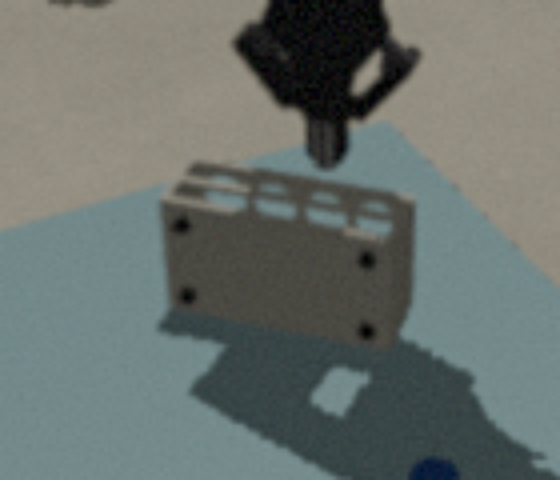

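The fingertips (326,160 in the crop) are closed and stand behind the hole plate, near the middle of the rack. Pushing slowly now.

Request:
move_arm:
  commands: "8 0 -1 0 0 0 -1; 16 0 -2 0 0 0 -1; 22 0 -2 0 0 0 -1; 28 0 -2 0 0 0 -1; 34 0 -3 0 0 0 -1"

```text
t: 2.02
tcp_pos: [0.4599, -0.3371, 0.082]
tool_rot: [0.926, 0.377, -0.0, 0.0]
force: [-0.6, -0.5, 0.8]
finger_gap: -0.004
gripper_force: 0.7
```

```bash
python3 -c "
from h import *
rel(LF,LU,.078,.0)"
```

```text
t 2.025 tcp [ 0.4599 -0.3371  0.082 ] force [-0.63 -0.54  0.76] gap -0.00402566679000792 q [-0.83  0.67  1.69 -0.    0.78 -0.03]
tool shift [ 7.3 -0.7  4. ] turn about tool z -0.1 along/across [-7.3 -0.7]
```

Request:
move_arm:
  commands: "5 0 -3 0 0 0 -1; 10 0 -6 0 0 0 -1; 16 0 -9 0 0 0 -1; 22 0 -11 0 0 0 -1; 28 0 -13 0 0 0 -1"

```text
t: 2.65
tcp_pos: [0.4801, -0.3172, 0.095]
tool_rot: [0.926, 0.376, 0.0, -0.0]
force: [0.0, 0.8, 0.9]
finger_gap: 0.004
gripper_force: 0.0
```

```bash
python3 -c "
from h import *
rel(LF,LU,.078,.0)
take('side','e')
i=cv2.imread('pics/e.png')[100:220,310:450];cv2.imwrite('pics/e2.png',cv2.resize(i,None,fx=4,fy=4))"
```

```text
t 2.65 tcp [ 0.4801 -0.3172  0.095 ] force [0.02 0.82 0.95] gap 0.0040641376787909685 q [-0.78  0.65  1.67  0.    0.82  0.02]
tool shift [-21.1  -0.5  16.9] turn about tool z -0.1 along/across [21.1 -0.6]
```

View pics/e2.png

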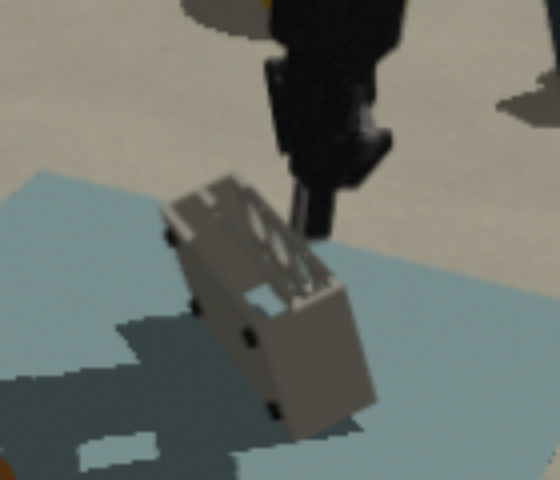

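The long rack is leaning about 20° with the fingertips at (318,235) in the crop, behind its plate. I'll keep pushing.

Request:
move_arm:
  commands: "6 0 -1 0 0 0 -1; 12 0 -2 0 0 0 -1; 18 0 -3 0 0 0 -1; 23 0 -4 0 0 0 -1; 28 0 -5 0 0 0 -1"

```text
t: 3.32
tcp_pos: [0.5001, -0.2978, 0.0999]
tool_rot: [0.926, 0.376, -0.0, -0.0]
force: [-0.3, -0.1, 1.1]
finger_gap: 0.004
gripper_force: 0.0
```

```bash
python3 -c "
from h import *
rel(LF,LU,.078,.0)
take('side','f')
i=cv2.imread('pics/f.png')[100:220,310:450];cv2.imwrite('pics/f2.png',cv2.resize(i,None,fx=4,fy=4))"
```

```text
t 3.325 tcp [ 0.5001 -0.2978  0.0999] force [-0.3  -0.1   1.13] gap 0.0037363830230414145 q [-0.73  0.65  1.65  0.    0.84  0.07]
tool shift [-49.   -0.6  21.9] turn about tool z -0.1 along/across [49.  -0.7]
```

View pics/f2.png

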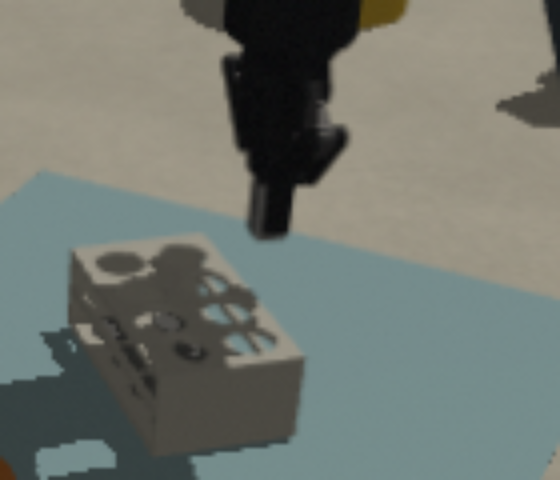

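The long rack is on its feet with its holes up (crop about (190,330)), and the fingertips are clear. Now lifting away and crossing high.

Request:
move_arm:
  commands: "-5 0 -20 0 0 0 -1; -10 0 -45 0 0 0 -1; -15 -10 -75 0 0 0 -1; -10 -35 -105 0 0 0 -1; 5 -65 -125 0 0 0 -1"

```text
t: 4.0
tcp_pos: [0.4581, -0.2484, 0.2262]
tool_rot: [0.927, 0.376, 0.0, 0.001]
force: [-0.6, -1.4, 0.0]
finger_gap: -0.001
gripper_force: 0.0
```

Request:
move_arm:
  commands: "27 -32 0 0 0 0 -1; 56 -67 0 0 0 0 -1; 85 -102 0 0 0 0 -1; 114 -137 0 0 0 0 -1; 143 -172 0 0 0 0 -1"

```text
t: 4.62
tcp_pos: [0.4403, -0.0236, 0.225]
tool_rot: [0.927, 0.376, 0.0, 0.0]
force: [0.8, 0.2, 0.3]
finger_gap: -0.002
gripper_force: 0.0
```

```bash
python3 -c "
from h import *
rel(EF,EU,.225,.055)"
```

```text
t 4.625 tcp [ 0.4403 -0.0236  0.225 ] force [0.84 0.18 0.26] gap -0.0016819910631049057 q [-0.31  0.29  1.88  0.    0.97  0.49]
tool shift [ 184.5 -212.7   -0. ] turn about tool z 2.0 along/across [-232.  -218.8]
```

Request:
move_arm:
  commands: "30 -36 0 0 0 0.5 -1; 65 -76 0 0 0 1 -1; 100 -116 0 0 0 1.5 -1; 130 -150 0 0 0 2 -1; 155 -180 0 0 0 2 -1"

```text
t: 5.25
tcp_pos: [0.4258, 0.2139, 0.225]
tool_rot: [0.933, 0.361, 0.0, 0.0]
force: [1.1, 0.3, 0.3]
finger_gap: -0.001
gripper_force: 0.0
```

```bash
python3 -c "
from h import *
rel(EF,EU,.142,.045)"
```

```text
t 5.25 tcp [0.4258 0.2139 0.225 ] force [1.09 0.26 0.32] gap -0.000974375611824622 q [ 0.23  0.34  1.8  -0.    1.    1.06]
tool shift [ 38.2 -33.3  83. ] turn about tool z 0.0 along/across [-83.2 -33.3]
```

Request:
move_arm:
  commands: "10 -12 10 0 0 0 -1; 20 -24 30 0 0 0 -1; 30 -33 52 0 0 0 -1; 38 -33 72 0 0 0 -1; 38 -33 83 0 0 0 -1"

```text
t: 5.88
tcp_pos: [0.4319, 0.2615, 0.1404]
tool_rot: [0.933, 0.36, -0.001, 0.0]
force: [-0.3, -0.8, 0.1]
finger_gap: -0.002
gripper_force: 0.0
```

Request:
move_arm:
  commands: "8 0 0 0 0 0 -1; 16 0 0 0 0 0 -1; 22 0 0 0 0 0 -1; 28 0 0 0 0 0 -1; 33 0 0 0 0 0 -1"

```text
t: 6.5
tcp_pos: [0.4569, 0.2847, 0.1421]
tool_rot: [0.933, 0.36, 0.0, 0.0]
force: [-0.2, -0.6, 0.2]
finger_gap: -0.005
gripper_force: 0.0
```

```bash
python3 -c "
from h import *
rel(EF,EU,.142,.0)
take('side','g')
i=cv2.imread('pics/g.png')[210:410,140:320];cv2.imwrite('pics/g2.png',cv2.resize(i,None,fx=3,fy=3))"
```

```text
t 6.5 tcp [0.4569 0.2847 0.1421] force [-0.21 -0.64  0.24] gap -0.005218975345393642 q [ 0.35  0.54  1.74 -0.    0.87  1.18]
tool shift [12.6 -1.8  0.1] turn about tool z -0.0 along/across [-12.6  -1.8]
```

View pics/g2.png

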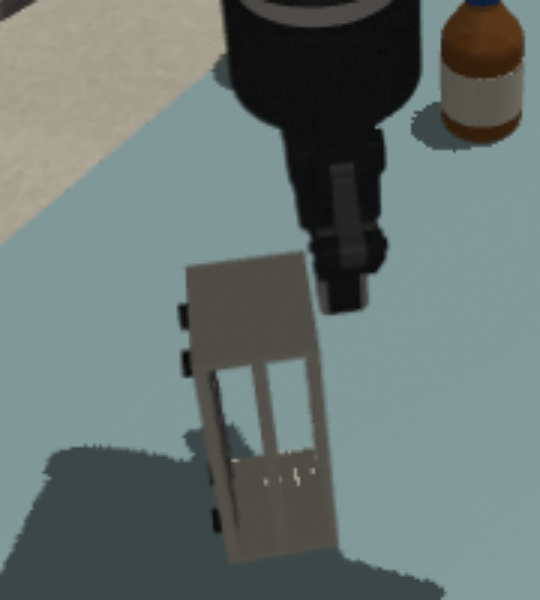

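The fingertips (340,300 in the crop) are almost touching the plate's upper part, near its centre. Pushing along the arc.

Request:
move_arm:
  commands: "5 -1 -1 0 0 0 -1; 11 -1 -4 0 0 0 -1; 17 -1 -6 0 0 0 -1; 23 -1 -8 0 0 0 -1; 29 -1 -9 0 0 0 -1"

```text
t: 7.18
tcp_pos: [0.4777, 0.3048, 0.151]
tool_rot: [0.933, 0.36, 0.0, 0.0]
force: [-0.0, -0.9, 0.6]
finger_gap: 0.0
gripper_force: 0.1
```

Request:
move_arm:
  commands: "6 0 -1 0 0 0 -1; 12 0 -2 0 0 0 -1; 18 0 -3 0 0 0 -1; 23 0 -3 0 0 0 -1; 28 0 -3 0 0 0 -1"

```text
t: 7.8
tcp_pos: [0.4982, 0.3236, 0.1538]
tool_rot: [0.933, 0.36, -0.0, 0.0]
force: [0.2, 0.1, -0.5]
finger_gap: 0.002
gripper_force: 0.0
```

```bash
python3 -c "
from h import *
rel(EF,EU,.142,.0)
take('side','i')
i=cv2.imread('pics/i.png')[180:400,100:320];cv2.imwrite('pics/i2.png',cv2.resize(i,None,fx=2.6,fy=2.6))"
```

```text
t 7.8 tcp [0.4982 0.3236 0.1538] force [ 0.16  0.06 -0.49] gap 0.0019130277362295804 q [ 0.39  0.58  1.58 -0.    0.97  1.22]
tool shift [-44.1  -0.8  11.8] turn about tool z -0.0 along/across [44.1 -0.8]
```

View pics/i2.png

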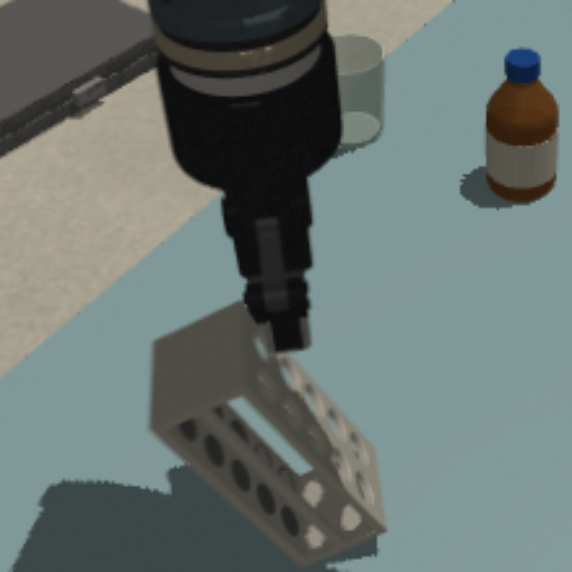

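The end rack is leaning well past its balance point (crop about (260,430)), with little or no contact force left. It is falling, so I'll back off and rise.

Request:
move_arm:
  commands: "3 0 -2 0 0 0 -1; 3 0 -4 0 0 0 -1; 0 0 -15 0 0 0 -1; -10 0 -45 0 0 0 -1; -30 0 -90 0 0 0 -1"

```text
t: 8.48
tcp_pos: [0.475, 0.3027, 0.2442]
tool_rot: [0.933, 0.36, -0.001, 0.0]
force: [0.8, 0.3, 0.4]
finger_gap: 0.001
gripper_force: 0.0
```

Request:
move_arm:
  commands: "-30 5 -20 0 0 0 -1; -40 15 -30 0 0 0 -1; -50 20 -30 0 0 0 -1; -50 20 -30 0 0 0 -1; -50 20 -30 0 0 0 -1"

```text
t: 9.1
tcp_pos: [0.4523, 0.2549, 0.2728]
tool_rot: [0.933, 0.36, -0.001, -0.0]
force: [0.6, -0.6, -0.5]
finger_gap: -0.002
gripper_force: 0.0
```

```bash
python3 -c "
from h import *
a=load('a');take('side','j2');s=take('scene','j')
rel(EF,EU,.142,.0)"
```

```text
t 9.2 tcp [0.4523 0.2551 0.273 ] force [ 0.24  0.29 -0.56] gap 0.0018184539636825138 q [0.3  0.33 1.64 0.   1.16 1.13]
tool shift [ 36.1 -20.5 130.9] turn about tool z 0.0 along/across [-35.9 -20.6]
```

View pics/j.png

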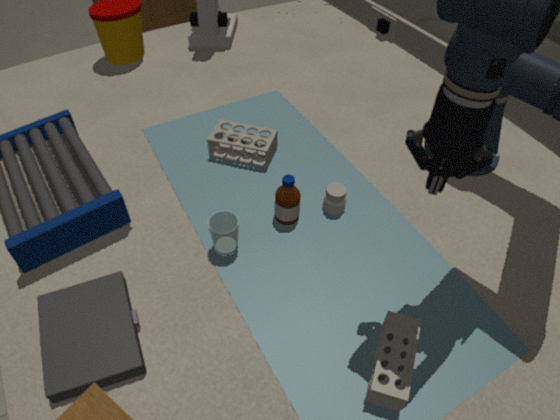

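Both racks are on their feet with holes up: long rack at (243,143), end rack at (394,358). The bottle, beaker and jar haven't moved, and the arm is clear.

```bash
python3 -c "
from h import *
print(ticket.sign_off())"
```

```text
the job is handed in; nothing more can be done
None
```

Both racks are tipped onto their feet with their holes facing up, the bottle, beaker and jar still stand where they were, the arm finished clear of everything, and the job was handed in at about 9 s of the 51 s allowed.

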